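# Refit the lamp-bay cover of a spectrophotometer

### The job

The spectrophotometer's lamp has just been changed: put the pale lamp-bay cover from the bench back on. Hook its two blue tongues under the lip of the bay's collar, then press its orange-lug edge down gently, only until the spring catch snaps over the lug and the cover is down, and let go: it must end closed and level in the collar, never leaned on hard. Do not touch the lamp, and leave the other things on the bench where they are.

Things in the scene. Friction and masses are not known exactly. Their poses are not given: they have to be found in the camera images.
- cover_grip (a point): Centre of the grip rib on the loose pale lamp-bay cover: (5, 0, 33) mm from the centre of its underside. Cover axes: x from lug to tongues, y along the rib, z up. Plate 110 (x) x 140 (y) x 18 mm thick, 0.13 to 0.21 kg, at the start flat on the bench. Rib 14 mm thick (x), 64 mm long (y), from 18 to 48 mm above the underside; take it across its 14 mm. Slip in the hand is not reported.
- cover_press (a point): Centre of the dark thumb pad on the cover's top near the lug, where it is pressed shut: (-41, 0, 18) mm from the centre of the underside; same axes as cover_grip. Never press the cover on the instrument with over 35 N.
- cover_tongues (a point): Middle of the lower edge of the cover's +x side: (55, 0, 0) mm from the centre of the underside; same axes. Two blue tongues stick out 12 mm beyond this edge, level with the underside, each 35 mm wide, 4.5 mm thick, centred at y = +42 and -42 mm.
- cover_lug (a point): Middle of the lower edge of the cover's -x side: (-55, 0, 0) mm from the centre of the underside; same axes. The orange lug, 35 mm wide and 5 mm thick, level with the underside, sticks out 7 mm here.
- bay_seat (a point): Lamp bay in the spectrophotometer's deck: where the centre of the closed cover's underside comes, cover axes along these axes (x from catch to lip, away from the robot; z up), IF the bay's dark collar stands at mid height; its height setting is not measured, up to 7 mm higher or lower: feel for it. Opening x = -57.5 to 56, y = -72.5 to 72.5 mm; ledges on its y sides carry the cover; collar's top 18 mm above them.
- bay_lip (a point): Middle of the collar's lip edge at the bay's +x end, groove floor, collar at mid height: (56, 0, 0) mm from bay_seat, same axes. Under the lip, along the whole side, a groove 16 mm deep (+x), 8.5 mm high, floor level with the ledges, takes the tongues, the cover slanted 0.14 to 0.2 rad, tongues low, slid along +x until the plate meets the lip. Let go, it rests with its lug edge about 10 mm up on the catch.
- catch (a joint): Spring catch in a notch 52 mm wide in the collar's -x side: steel nose 30 mm wide with 45 degree faces, tip 58 mm from bay_seat in -x, 8 mm above the ledges. 0 when out; pushed back (9 mm at most) about 3 mm as the lug passes. Resistance at the thumb pad climbs within 3 mm to a peak of 10 to 16 N, then falls to almost nothing at the snap; the cover then goes 5 mm further down to its ledges.
- instrument: Grey and navy spectrophotometer, 300 (x) x 340 (y) x 147 mm, fixed: origin at the centre of its underside; x points from its service side, nearest the robot, to its screen side. bay_seat lies at (-50, 0, 138) mm in this frame. Deck flat, 147 mm high, from x = -148 to 60 mm; the bay's dark collar stands out of it by 2 to 16 mm.
- lamp: The new halogen lamp in its socket in the bay (50 x 60 mm, bulb's top 12 mm below bay_seat): not to be touched by anything. Origin at the centre of its underside.
- cuvette_rack: Blue rack with cuvettes, 66 x 165 x 53 mm, on the bench, loose; it and the cover may have changed places. Origin at the centre of its underside.
- old_lamp: Burnt-out lamp on its 36 x 50 mm base, 36 mm high, loose. Origin at the centre of its underside.
- screwdriver: Red-handled screwdriver, 180 mm long, loose. Origin under its middle.
- reagent: Amber bottle, 70 mm across, 150 mm high, loose. Origin at the centre of its underside.
- wash_bottle: White wash bottle with red cap and spout, 72 mm across, 200 mm high, loose. Origin at the centre of its underside.
- beaker: Glass beaker, 72 mm across, 95 mm high, loose. Origin at the centre of its underside.
Things that resemble listed ones, but are neither listed nor needed, are in the scene too. There is more than one size of the part that bears cover_grip; the job needs the middle-sized.

How it is judged:
On the way, in this order (a step that is already met when the one before it is completed fails the run):
1. the tongues lie in the groove under the lip while the lug edge still stands up on or above the catch (x of cover_tongues in the frame of bay_seat between 0.049 and 0.06 m and z of cover_tongues in the frame of bay_seat below 0.0104 m and angle between the z axis of cover_grip and the z axis of bay_seat, either way round above 0.05 rad), for 0.1 s.
2. the catch has snapped over the lug (angle between the z axis of cover_grip and the z axis of bay_seat, either way round below 0.03 rad and value of joint catch below 0.002 m and x of cover_tongues in the frame of bay_seat between 0.049 and 0.06 m and z of cover_tongues in the frame of bay_seat below 0.0104 m), for 0.1 s.
At the end, for the whole second after the job is handed in: The cover is closed in the collar: tongues in the groove (edge 49 to 60 mm beyond bay_seat, at most 10.4 mm above or below its height, as the collar is set), plate level within 0.03 rad, so down at the lug edge too, the catch sprung out over the lug (within 2 mm), and at rest (all of step 2 and z of cover_tongues in the frame of bay_seat above -0.0104 m and linear speed of cover below 0.01 m/s); the robot touches nothing.
It fails at once if the cover is pressed on the instrument with more than 35 N (contact force between cover and instrument above 35 N).
It fails at once if the lamp is touched (contact force between lamp and anything else above 0.5 N).
It fails at once if a bystander is moved by more than 30 mm (distance of any of cuvette_rack, old_lamp, screwdriver, reagent, wash_bottle, beaker from where it was at the start of the episode above 0.03 m).
It also fails if it takes over 67 s, if anything falls off the work surface, if the arm or the gripper's body presses on something with over 40 N, if the wrist force passes 120 N, or if a joint passes its speed limit or range.

### The arm

A 6-joint arm with a two-finger parallel gripper is mounted at the origin on the work surface. World frame = base frame: x ahead of the robot, y to its left, z up, the work surface at z = 0. Lengths are in m, angles in rad, forces in N, time in s.
With the tool pointing down it reaches from about 0.35 to 0.975 m from the base axis. Payload 7.1 kg.
Tool frame: the origin (TCP) lies between the finger pads; the fingertips stand 17 mm ahead of it and the grasp point (between the pads) lies 2 mm behind it (robot.finger_overhang is the distance from the TCP to the fingertips, in m); z points along the fingers, y is the direction in which the jaws open and shut (so a half turn about z gives the same grasp; the last joint's range is limited). The gripper opens to 88 mm and grips with 3 to 60 N. Pads are 20 mm wide; open, the fingers measure 115 mm over their backs; the gripper's body (75 mm by 178 mm) begins 61 mm behind the grasp point.
Start: joints at [-1.142, 0.423, 1.63, -0, 1.089, -0.019], TCP at [0.271, -0.563, 0.24] pointing down, gripper open.
Joint ranges: [-3, 3], [-0.9, 2.11], [0.09, 2.58], [-1.31, 4.45], [0.11, 2.69], [-2.54, 2.54]. Speed limits (rad/s): [2.39, 2.39, 3.01, 3.14, 3.14, 3.14].

### API

Orientations are given as [roll, pitch, yaw] about the fixed x, y, z axes, in that order (R = Rz(yaw) Ry(pitch) Rx(roll)).
In Python, from cell import observe, vision, order, robot gives the robot as it stands. The module is installed in compiled form; this text tells all that it offers.
- The arm moves only by the shell command python3 -m jog 'ROWS' [FORCE]. ROWS is JSON, a list that holds one entry, the list of rows, each a list of 7 numbers: the shift along the tool's x, y, z normalised to -1 to 1, where 1 is 0.25 m, then the turn, a rotation vector about the tool's x, y, z normalised to -1 to 1, where 1 is pi/2 rad, then the closure, from -1 (fully open) to 1 (shut). A call has 1 to 20 rows; each row shifts and turns the commanded pose from where the row before left it, along the tool's axes as they then stand; what a row does not reach is not made up. A row lasts 1/10 s, in which the tool goes at most 50 mm and 8.59 degrees, less where a joint would pass 70% of its speed; a pose out of reach is approached as far as the arm can. A call with a number of a shift or a turn outside -1 to 1 is refused whole. A call with a gripper value outside its range is refused whole. The fingers move at their own pace and stop on an object; FORCE is the grip in N (left out, the last holds). Time passes only in rows, so rows that do not move let the fingers close. It gives the time, the measured TCP pose, the force and the opening at its end, in the units of the state.
- observe(): the state, without advancing time (a new reading comes with each control period).
- vision.camera(name): name is "side" or "top" or "wrist"; returns a dict with "pixels" (400x640x3 uint8, red, green, blue), "camera_matrix" (3x3 intrinsics, pixels), "R" (3x3) and "t" (3): a world point X has camera coordinates R X + t. Camera axes: x right, y down, z forward; pixel columns grow to the right and rows downward; lengths in m; the calibration is good to about 2 mm. A picture is of the moment at which its call begins. There is no depth.
- order.job_done(): hands the job in, once; it reports no verdict.
The state is a dict: "t": time; "joint_pos": joint angles; "qd": joint speeds; "joint_torque": joint torques, N m; "tcp_pos": TCP position; "eef_rot": TCP orientation; "contact_force": force on the tool from outside, world axes, zero at the start; "wrist_torque": the same for the moment, N m; "finger_gap": finger opening in m.
Only numpy, scipy, OpenCV 4.12 (cv2) and the standard library are available. Lean on these libraries where they do the work, as an engineer would, in place of code of your own. Each camera call takes 0.05 s, during which the arm holds its last target.

## Working session

There is one attempt and no reset: what is moved stays moved. The work goes in short steps, Python scripts to look and compute and a shell command to move; the robot and the scene stay as the last step left them, time stands still between calls to the robot, and variables do not carry over. Pictures are saved under pics/ and viewed, and the job is handed in when it is done.

```bash
mkdir -p pics; python3 - <<'E'
from cell import observe, vision, order, robot
import cv2
print(observe())
for n in ("side","top","wrist"):
    c=vision.camera(n); cv2.imwrite(f"pics/{n}0.png",c["pixels"][:,:,::-1]); print(n,c["camera_matrix"].tolist(),c["R"].round(4).tolist(),c["t"].round(4).tolist())
E
```

```text
{'t': 0.0, 'joint_pos': array([-1.14200853e+00,  4.23849685e-01,  1.63070720e+00,  1.41412862e-05,
        1.08855983e+00, -1.90006496e-02]), 'qd': array([-0.00044449, -0.00051012,  0.00053717, -0.00041205,  0.00033306,
        0.00015638]), 'joint_torque': array([-2.12637315e-03, -5.44638741e+01, -2.73664802e+01,  6.41887542e-02,
        2.27642379e-02, -1.52528742e-04]), 'tcp_pos': array([ 0.27041291, -0.56288246,  0.23888938]), 'eef_rot': array([-3.14006910e+00, -4.14728456e-05,  4.47781842e-01]), 'contact_force': array([ 0.2369238 , -0.18509977,  0.54055623]), 'wrist_torque': array([0.00900154, 0.04901985, 0.04329653]), 'finger_gap': 0.0881591015050351}
side [[478.15941733696013, 0.0, 318.70663188472236], [0.0, 478.15941733696013, 205.84300587609508], [0.0, 0.0, 1.0]] [[0.831, -0.5561, 0.0126], [-0.3307, -0.5121, -0.7927], [0.4473, 0.6546, -0.6095]] [-0.4743, 0.2495, 1.7532]
top [[482.9855472396609, 0.0, 319.574742583426], [0.0, 482.9855472396609, 196.63671186093978], [0.0, 0.0, 1.0]] [[0.0231, -0.9997, -0.0003], [-0.9896, -0.0229, -0.1421], [0.1421, 0.0036, -0.9899]] [-0.0909, 0.5378, 1.514]
wrist [[276.1729881012075, 0.0, 319.84724848947064], [0.0, 276.1729881012075, 199.56319184424825], [0.0, 0.0, 1.0]] [[0.4332, -0.9013, -0.0016], [-0.8586, -0.4132, 0.3036], [-0.2743, -0.1302, -0.9528]] [-0.6244, -0.0357, 0.3927]
```

View pics/side0.png

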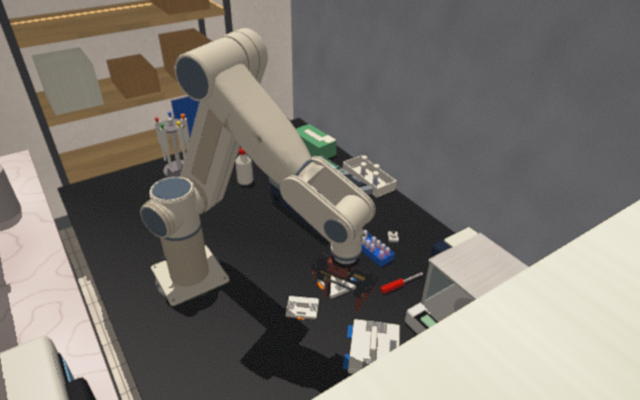

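View pics/top0.png

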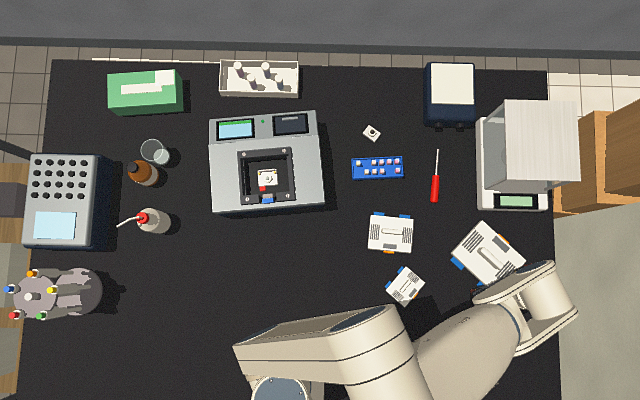

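View pics/wrist0.png

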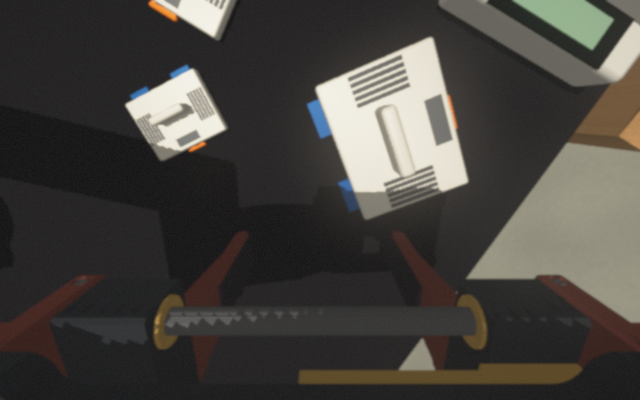

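```bash
cat > h.py <<'E'
import numpy as np, cv2
from cell import observe, vision, robot
def ray(c,uv,z):
    K=c["camera_matrix"];R=c["R"];t=c["t"]
    d=R.T@np.linalg.solve(K,np.array([uv[0],uv[1],1.0]));o=-R.T@t
    s=(z-o[2])/d[2];return o+s*d
def proj(c,X):
    p=c["camera_matrix"]@(c["R"]@np.asarray(X)+c["t"]);return p[:2]/p[2]
def crop(c,x0,y0,x1,y1,s,name):
    im=cv2.resize(c["pixels"][y0:y1,x0:x1,::-1],None,fx=s,fy=s,interpolation=cv2.INTER_CUBIC);cv2.imwrite("pics/"+name,im)
E
python3 - <<'E'
from h import *
c=vision.camera("top")
crop(c,350,195,540,315,4,"covers.png"); crop(c,200,100,340,220,5,"inst.png")
im=c["pixels"]; hsv=cv2.cvtColor(im,cv2.COLOR_RGB2HSV)
m=((hsv[...,2]>150)&(hsv[...,1]<60)).astype(np.uint8)
m=cv2.morphologyEx(m,cv2.MORPH_CLOSE,np.ones((5,5)))
n,l,st,ce=cv2.connectedComponentsWithStats(m)
for i in range(1,n):
    if st[i,4]>300 and 340<ce[i][0]<540 and ce[i][1]>180:
        cn,_=cv2.findContours((l==i).astype(np.uint8),cv2.RETR_EXTERNAL,cv2.CHAIN_APPROX_NONE)
        pts=np.array([ray(c,p[0],0.018)[:2] for p in cn[0]],np.float32)
        r=cv2.minAreaRect(pts); print(ce[i],r)
for nm,lo,hi in(("blue",(100,120,60),(125,255,255)),("orange",(5,150,120),(22,255,255))):
    m=cv2.inRange(hsv,np.array(lo),np.array(hi)); n,l,st,ce=cv2.connectedComponentsWithStats(m)
    for i in range(1,n):
        if st[i,4]>8 and 200<ce[i][0]<540 and ce[i][1]>100: print(nm,ce[i].round(1),st[i],ray(c,ce[i],0.004).round(4))
E
```

```text
[493.68787105 329.5752372 ] ((0.22879262268543243, -0.4684023857116699), (0.6103207468986511, 1.311627745628357), 1.3298875093460083)
[390.15682281 233.36388323] ((0.4288746118545532, -0.3084879219532013), (0.13927261531352997, 0.10953697562217712), 85.37885284423828)
[486.58104227 254.13295035] ((0.3622949421405792, -0.6219431161880493), (0.1894218921661377, 0.14947351813316345), 47.43793869018555)
[404.87916153 286.0431566 ] ((0.26224538683891296, -0.35561588406562805), (0.0802295058965683, 0.10107477754354477), 50.07452392578125)
blue [375.9 168.1] [351 156  53  24 873] [ 0.6444 -0.2627  0.004 ]
blue [267.6 200.2] [262 198  12   6  58] [0.5291 0.092  0.004 ]
blue [378.8 213.3] [373 212  12   4  37] [ 0.4942 -0.2732  0.004 ]
blue [404.1 215.8] [399 214  12   5  38] [ 0.4879 -0.3557  0.004 ]
blue [456.4 262.7] [450 256  14  14  83] [ 0.3399 -0.5241  0.004 ]
blue [400.  269.3] [397 266   7   8  26] [ 0.3147 -0.3425  0.004 ]
blue [387.5 284.1] [385 281   6   7  23] [ 0.2667 -0.3023  0.004 ]
blue [479.3 283.6] [476 281   8   6  25] [ 0.2752 -0.5963  0.004 ]
orange [503.2 238.1] [498 234  11  10  21] [ 0.4226 -0.6774  0.004 ]
orange [388.4 251.8] [383 251  11   3  25] [ 0.3696 -0.3049  0.004 ]
```

View pics/covers.png

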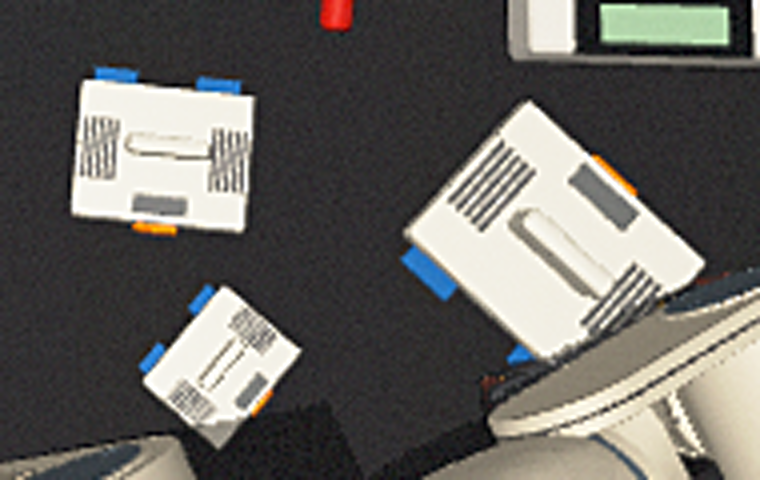

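View pics/inst.png

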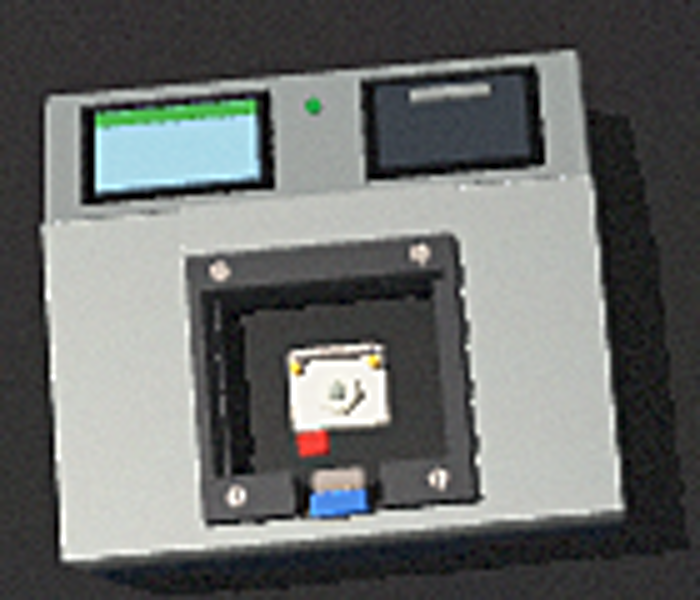

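```bash
python3 - <<'E'
from h import *
c=vision.camera("top")
f=lambda p:(200+p[0]/5-.4,100+p[1]/5-.4)
a=ray(c,f((64,558)),.147);b=ray(c,f((624,511)),.147)
print(a,b,np.linalg.norm(a-b))
y=(a-b)[:2];y/=np.linalg.norm(y);x=np.array([y[1],-y[0]]);print("yaw",np.arctan2(x[1],x[0]))
m=(a+b)[:2]/2; print("seat est",m+x*0.1,m+x*0.098)
P=[f(p) for p in((219,271),(420,253),(236,495),(438,478))]
for z in(.149,.156,.163):
    q=np.array([ray(c,p,z)[:2] for p in P]);print(z,q.round(4).tolist(),q.mean(0),np.linalg.norm(q[0]-q[1]),np.linalg.norm(q[0]-q[2]))
    d=q[0]-q[1]+q[2]-q[3];print(-np.arctan2(d[0],d[1]))
# black gap opening corners
E
```

```text
[0.47310072 0.23887067 0.147     ] [ 0.5089898  -0.09356099  0.147     ] 0.33436332491742343
yaw 0.10754273955887032
seat est [0.59046755 0.08338839] [0.5884791  0.08317372]
0.149 [[0.6493, 0.1543], [0.6633, 0.0332], [0.513, 0.1379], [0.526, 0.0179]] [0.58790757 0.08584175] 0.12185951016999946 0.1373084543328903
0.11133476534836691
0.156 [[0.6477, 0.1531], [0.6616, 0.0327], [0.5121, 0.1369], [0.525, 0.0174]] [0.58658892 0.08500818] 0.12126135505616174 0.1366344670994132
0.1113347653483666
0.163 [[0.6461, 0.152], [0.6599, 0.0321], [0.5111, 0.1358], [0.524, 0.0169]] [0.58527026 0.0841746 ] 0.12066319994232397 0.1359604798659358
0.11133476534836635
```

```bash
cat >> h.py <<'E'
from scipy.spatial.transform import Rotation as Ro
def pose():
    o=observe();return o,np.array(o["tcp_pos"]),Ro.from_euler("xyz",o["eef_rot"])
def to(p,rpy):
    o,q,R=pose();d=R.inv().apply(np.array(p)-q)/.25;r=(R.inv()*Ro.from_euler("xyz",rpy)).as_rotvec()/(np.pi/2)
    print("t",round(o["t"],2),"pos",q.round(4),"rpy",o["eef_rot"].round(4),"F",o["contact_force"].round(1),"gap",round(o["finger_gap"],4));print("shift",d.round(3),"turn",r.round(3))
E
python3 - <<'E'
from h import *
c=vision.camera("wrist");o,q,R=pose()
cp=-c["R"].T@c["t"];print("cam in tool",R.inv().apply(cp-q),"axis in tool",R.inv().apply(c["R"][2]), R.inv().apply(c["R"][0]))
E
python3 -m jog '[[[0,0,-0.05,0,0,-0.087,-1],[0,0,-0.05,0,0,-0.087,-1],[0,0,-0.05,0,0,-0.087,-1],[0,0,-0.05,0,0,-0.087,-1],[0,0,-0.05,0,0,-0.087,-1],[0,0,-0.05,0,0,-0.087,-1],[0,0,-0.05,0,0,-0.087,-1],[0,0,-0.05,0,0,-0.087,-1],[0,0,-0.05,0,0,-0.087,-1],[0,0,0,0,0,0,-1]]]'
python3 -c "
from h import *
to([.45,.06,.40],[np.pi,0,1.68])"
```

```text
cam in tool [ 0.08528065  0.00024878 -0.14491635] axis in tool [-3.03616294e-01 -3.39097486e-04  9.52794328e-01] [1.90649538e-04 9.99999895e-01 4.16650000e-04]
t: 1.3
tcp_pos: [0.271, -0.5641, 0.354]
eef_rot: [3.141, 0.003, 1.679]
contact_force: [1.5, 0.6, 0.6]
finger_gap: 0.0878
t 1.3 pos [ 0.271  -0.5641  0.354 ] rpy [3.1406e+00 3.0000e-03 1.6789e+00] F [1.5 0.6 0.6] gap 0.0878
shift [ 2.404  0.982 -0.19 ] turn [ 0.001  0.002 -0.001]
```

```bash
python3 -c "
from h import *
to([.52,-.1,.36],[np.pi,0,1.68])"
python3 -m jog '[[[0.17,0.07,0,0,0,0,-1],[0.17,0.07,0,0,0,0,-1],[0.17,0.07,0,0,0,0,-1],[0.17,0.07,0,0,0,0,-1],[0.17,0.07,0,0,0,0,-1],[0.17,0.07,0,0,0,0,-1],[0.17,0.07,0,0,0,0,-1],[0.17,0.07,0,0,0,0,-1],[0.17,0.07,0,0,0,0,-1],[0.17,0.07,0,0,0,0,-1],[0.17,0.07,0,0,0,0,-1],[0,0,0,0,0,0,-1],[0,0,0,0,0,0,-1]]]'
python3 - <<'E'
from h import *
import pickle
c=vision.camera("wrist");pickle.dump(c,open("A.pkl","wb"));cv2.imwrite("pics/wA.png",c["pixels"][:,:,::-1])
to([.62,.02,.36],[np.pi,0,1.68])
E
```

```text
t 1.3 pos [ 0.271  -0.5641  0.354 ] rpy [3.1406e+00 3.0000e-03 1.6789e+00] F [1.5 0.6 0.6] gap 0.0878
shift [ 1.738  1.191 -0.028] turn [ 0.001  0.002 -0.001]
t: 2.6
tcp_pos: [0.412, -0.0771, 0.3517]
eef_rot: [-3.141, 0.0, 1.678]
contact_force: [-0.1, -0.9, 0.3]
finger_gap: 0.0878
t 2.65 pos [ 0.4119 -0.078   0.3517] rpy [-3.1408e+00  1.0000e-04  1.6767e+00] F [0.3 0.3 0.8] gap 0.0882
shift [ 0.302  0.869 -0.034] turn [-0.001  0.    -0.002]
```

View pics/wA.png

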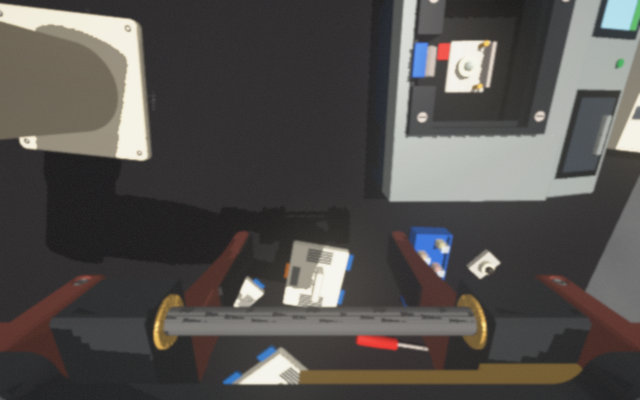

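```bash

python3 -m jog '[[[0.06,0.15,0,0,0,0,-1],[0.06,0.15,0,0,0,0,-1],[0.06,0.15,0,0,0,0,-1],[0.06,0.15,0,0,0,0,-1],[0.06,0.14,0,0,0,0,-1],[0,0,0,0,0,0,-1],[0,0,0,0,0,0,-1]]]'
python3 - <<'E'
from h import *
import pickle
c=vision.camera("wrist");pickle.dump(c,open("B.pkl","wb"));cv2.imwrite("pics/wB.png",c["pixels"][:,:,::-1])
to([.62,.02,.36],[np.pi,0,1.68])
E
```

```text
t: 3.35
tcp_pos: [0.5878, 0.0146, 0.3511]
eef_rot: [-3.14, 0.0, 1.675]
contact_force: [-1.4, 0.0, -0.1]
finger_gap: 0.0881
t 3.4 pos [0.5872 0.0146 0.3514] rpy [-3.1397e+00  2.0000e-04  1.6751e+00] F [-0.2  0.3 -0.7] gap 0.0878
shift [ 0.008  0.133 -0.035] turn [-0.001  0.    -0.003]
```

View pics/wB.png

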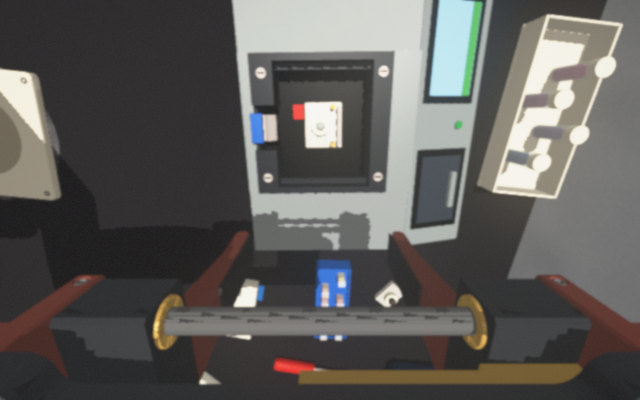

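```bash
python3 - <<'E'
from h import *
import pickle
A=pickle.load(open("A.pkl","rb"));B=pickle.load(open("B.pkl","rb"))
def cen(c,u,v):
    p=c["pixels"][v-7:v+8,u-7:u+8].astype(float).mean(2); w=np.clip(p-110,0,None)
    Y,X=np.mgrid[v-7:v+8,u-7:u+8];return np.array([(w*X).sum(),(w*Y).sum()])/w.sum()
def tri(obs):
    M=np.zeros((3,3));b=np.zeros(3)
    for c,uv in obs:
        o=-c["R"].T@c["t"];d=ray(c,uv,0)-o;d/=np.linalg.norm(d);Q=np.eye(3)-np.outer(d,d);M+=Q;b+=Q@o
    return np.linalg.solve(M,b)
a=[cen(A,422,117),cen(A,540,116)];b=[cen(B,268,178),cen(B,378,177),cen(B,260,73),cen(B,383,71)]
print(a,b)
for i in(0,1):print(tri([(A,a[i]),(B,b[i])]))
for z in(.15,.155,.16):
    q=np.array([ray(B,p,z)[:2] for p in b]);print(z,q.round(4).tolist(),q.mean(0),np.linalg.norm(q[0]-q[1]),np.linalg.norm(q[2]-q[0]), "yaw",np.arctan2(*(q[1]-q[0]+q[3]-q[2])[::-1]))
    # instrument yaw from deck edges
crop(B,225,30,425,255,3,"wBc.png");crop(A,370,0,570,210,3,"wAc.png")
E
```

```text
[array([421.80539032, 116.86903999]), array([539.4060591 , 116.02453439])] [array([267.71251109, 177.48204673]), array([377.51758764, 176.39961518]), array([260.29682071,  72.44483776]), array([383.17231251,  70.77083562])]
[0.52352699 0.01360713 0.15941934]
[0.65946292 0.02935425 0.16021544]
0.15 [[0.5219, 0.0112], [0.6618, 0.0273], [0.5077, 0.1338], [0.6475, 0.1502]] [0.58473666 0.08062688] 0.14080089078335364 0.12335265941688177 yaw 0.11583771291829308
0.155 [[0.5228, 0.0125], [0.6606, 0.0284], [0.5087, 0.1332], [0.6466, 0.1494]] [0.58467079 0.08088955] 0.13876688916679633 0.12157071395286724 yaw 0.11583771291829292
0.16 [[0.5236, 0.0138], [0.6595, 0.0294], [0.5098, 0.1327], [0.6456, 0.1487]] [0.58460492 0.08115222] 0.1367328875502388 0.11978876848885275 yaw 0.11583771291829299
```

View pics/wBc.png

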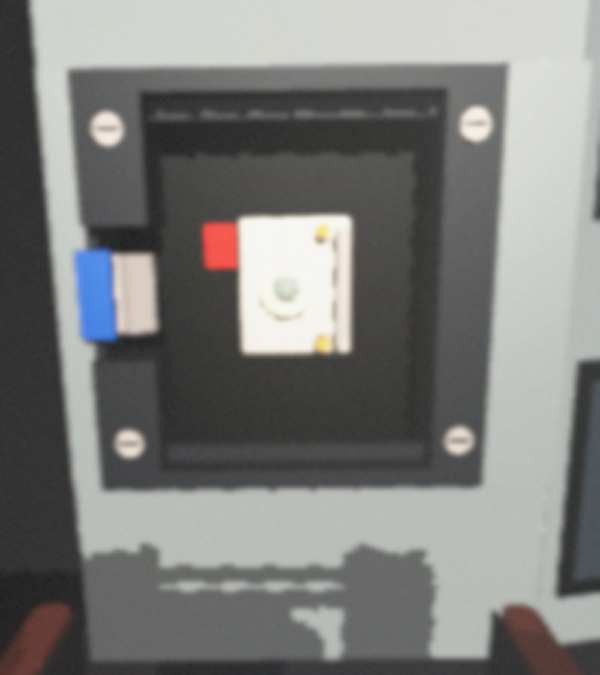

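View pics/wAc.png

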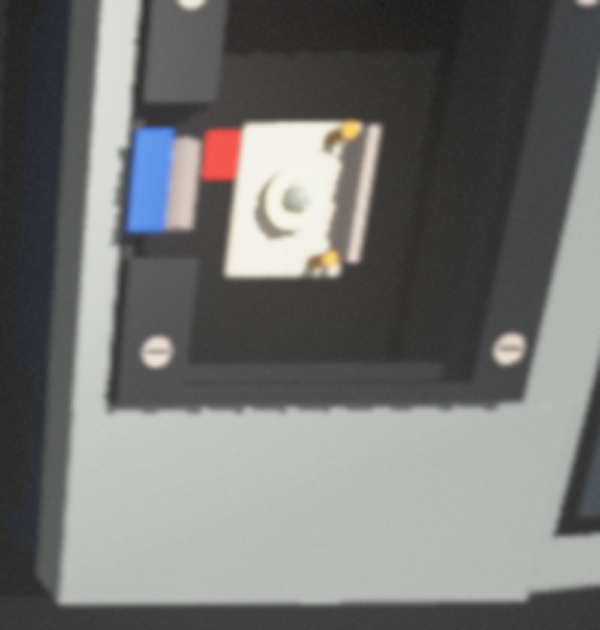

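```bash
python3 - <<'E'
from h import *
import pickle
B=pickle.load(open("B.pkl","rb"))
f=lambda p:(225+p[0]/3-.33,30+p[1]/3-.33)
P=dict(tl=(141,91),tr=(447,87),bl=(160,467),br=(432,466))
for z in(.159,):
    q={k:ray(B,f(p),z)[:2] for k,p in P.items()}
    for k in q:print(k,q[k].round(4))
    L=(q["tl"]+q["bl"])/2;Rr=(q["tr"]+q["br"])/2
    print("width",np.linalg.norm(Rr-L),"len",np.linalg.norm(q["tl"]-q["bl"]),np.linalg.norm(q["tr"]-q["br"]))
    for yaw in(.112,):
        ex=np.array([np.cos(yaw),np.sin(yaw)]);print("seat from lip",Rr-.056*ex,"from catch side",L+.0575*ex)
    d=q["tl"]-q["bl"]+q["tr"]-q["br"];print("yaw y",np.arctan2(-d[0],d[1]))
    t=(q["tr"]-q["tl"]);print(np.arctan2(t[1],t[0]));t=(q["br"]-q["bl"]);print(np.arctan2(t[1],t[0]))
to([.6,0.001,.36],[np.pi,0,1.68])
E
```

```text
tl [0.5215 0.1467]
tr [0.6332 0.1598]
bl [0.5368 0.0047]
br [0.6505 0.0171]
width 0.11337637907630348 len 0.14283791104076046 0.14372612201919213
seat from lip [0.58620435 0.08217398] from catch side [0.58633145 0.08215004]
yaw y 0.11370635059415236
0.11627304556288706
0.10846043794901264
t 3.4 pos [0.5872 0.0146 0.3514] rpy [-3.1397e+00  2.0000e-04  1.6751e+00] F [-0.2  0.3 -0.7] gap 0.0878
shift [-0.059  0.045 -0.034] turn [-0.001  0.    -0.003]
```

```bash
python3 -c "
from h import *
to([.6528,.0897,.195],[np.pi,0,1.683])"
python3 -m jog '[[[0.07,0.05,0.12,0,0,0,1],[0.07,0.05,0.12,0,0,0,1],[0.07,0.05,0.12,0,0,0,1],[0.06,0.05,0.12,0,0,0,1],[0.0,0.03,0.10,0,0,0,1],[0,0,0.04,0,0,0,1],[0,0,0,0,0,0,1],[0,0,0,0,0,0,1]]]'
python3 -c "
from h import *
to([.6528,.0897,.183],[np.pi,0,1.683])"
```

```text
t 3.4 pos [0.5872 0.0146 0.3514] rpy [-3.1397e+00  2.0000e-04  1.6751e+00] F [-0.2  0.3 -0.7] gap 0.0878
shift [0.272 0.293 0.625] turn [-0.001  0.    -0.005]
t: 4.2
tcp_pos: [0.638, 0.0886, 0.1985]
eef_rot: [3.141, 0.0, 1.676]
contact_force: [-0.8, 0.2, 0.0]
finger_gap: 0.0273
t 4.2 pos [0.638  0.0886 0.1985] rpy [3.1405 0.     1.6763] F [-0.8  0.2  0. ] gap 0.0273
shift [-0.002  0.059  0.062] turn [ 0.001  0.    -0.004]
```

```bash

python3 -m jog '[[[0,0.03,0.02,0,0,0,1],[0,0.03,0.02,0,0,0,1],[0,0,0.02,0,0,0,1],[0,0,0.0,0,0,0,1],[0,0,0,0,0,0,1],[0,0,0,0,0,0,1]]]'
python3 -m jog '[[[0,0,0.006,0,0,0,1],[0,0,0.006,0,0,0,1],[0,0,0.004,0,0,0,1],[0,0,0,0,0,0,1]]]'
python3 -m jog '[[[0,0,0.004,0,0,0,1],[0,0,0,0,0,0,1]]]'
python3 -m jog '[[[0,0,0.004,0,0,0,1],[0,0,0,0,0,0,1]]]'
```

```text
t: 4.8
tcp_pos: [0.6529, 0.0913, 0.1822]
eef_rot: [-3.141, -0.0, 1.678]
contact_force: [0.1, -1.6, 0.5]
finger_gap: 0.0005
t: 5.2
tcp_pos: [0.6528, 0.0912, 0.178]
eef_rot: [-3.141, 0.0, 1.678]
contact_force: [0.3, -0.6, -0.2]
finger_gap: 0.0005
t: 5.4
tcp_pos: [0.6529, 0.0912, 0.1771]
eef_rot: [-3.141, 0.0, 1.678]
contact_force: [0.5, 0.3, -1.0]
finger_gap: 0.0003
t: 5.6
tcp_pos: [0.653, 0.0912, 0.1762]
eef_rot: [3.141, -0.0, 1.678]
contact_force: [0.2, -0.2, -1.0]
finger_gap: 0.0003
```

```bash

python3 -m jog '[[[0,0,0.004,0,0,0,1],[0,0,0,0,0,0,1]]]'
python3 -m jog '[[[0,0,0.004,0,0,0,1],[0,0,0,0,0,0,1]]]'
python3 -m jog '[[[0,0,0.002,0,0,0,1],[0,0,0,0,0,0,1]]]'
```

```text
t: 5.8
tcp_pos: [0.653, 0.0912, 0.1761]
eef_rot: [3.141, -0.0, 1.678]
contact_force: [-2.2, -0.1, 7.2]
finger_gap: 0.0004
t: 6.0
tcp_pos: [0.6531, 0.0912, 0.176]
eef_rot: [3.141, 0.0, 1.678]
contact_force: [-5.1, -0.8, 12.6]
finger_gap: 0.0005
t: 6.2
tcp_pos: [0.6531, 0.0912, 0.176]
eef_rot: [3.141, 0.0, 1.678]
contact_force: [-6.8, -0.6, 15.6]
finger_gap: 0.0006
```

```bash
python3 -c "
from h import *
print(robot.finger_overhang)
to([.434,-.39,.26],[np.pi,0,1.49])"
python3 -m jog '[[[0,0,-0.08,0,0,0,-1],[0,0,-0.16,0,0,0,-1],[-0.1,-0.06,-0.1,0,0,0.03,-1],[-0.18,-0.08,0,0,0,0.09,-1],[-0.18,-0.08,0,0,0,0,-1],[-0.18,-0.08,0,0,0,0,-1],[-0.18,-0.08,0,0,0,0,-1],[-0.18,-0.08,0,0,0,0,-1],[-0.18,-0.08,0,0,0,0,-1],[-0.18,-0.08,0,0,0,0,-1],[-0.18,-0.08,0,0,0,0,-1],[-0.18,-0.08,0,0,0,0,-1],[-0.18,-0.02,0,0,0,0,-1],[0,0,0,0,0,0,-1],[0,0,0,0,0,0,-1]]]'
python3 - <<'E'
from h import *
c=vision.camera("wrist");cv2.imwrite("pics/wC.png",c["pixels"][:,:,::-1])
import pickle;pickle.dump(c,open("C.pkl","wb"))
to([.434,-.3094,.14],[np.pi,0,1.49])
E
```

```text
0.017
t 6.2 pos [0.6531 0.0912 0.176 ] rpy [3.1408 0.     1.6778] F [-6.8 -0.6 15.6] gap 0.0006
shift [-1.82  -1.077 -0.337] turn [ 0.   -0.    0.12]
t: 7.7
tcp_pos: [0.4255, -0.3721, 0.2585]
eef_rot: [-3.141, -0.001, 1.487]
contact_force: [-0.2, 0.6, -0.4]
finger_gap: 0.0881
t 7.75 pos [ 0.4258 -0.3711  0.2584] rpy [-3.1411e+00 -8.0000e-04  1.4885e+00] F [0.7 0.4 0.3] gap 0.0881
shift [0.248 0.013 0.474] turn [-0.    -0.001 -0.001]
```

View pics/wC.png

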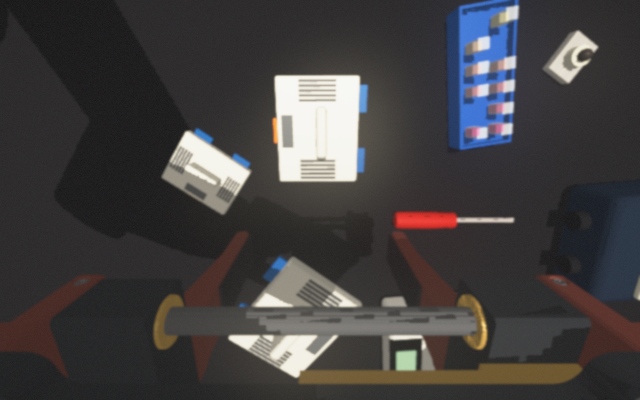

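```bash
python3 - <<'E'
from h import *
import pickle
c=pickle.load(open("C.pkl","rb"))
hsv=cv2.cvtColor(c["pixels"],cv2.COLOR_RGB2HSV)
m=((hsv[...,2]>150)&(hsv[...,1]<60)).astype(np.uint8);m=cv2.morphologyEx(m,cv2.MORPH_CLOSE,np.ones((7,7)))
n,l,st,ce=cv2.connectedComponentsWithStats(m);i=l[150,345]
cn,_=cv2.findContours((l==i).astype(np.uint8),cv2.RETR_EXTERNAL,cv2.CHAIN_APPROX_NONE)
pts=np.array([ray(c,p[0],0.018)[:2] for p in cn[0]],np.float32);print(cv2.minAreaRect(pts))
for nm,lo,hi in(("blue",(100,120,60),(125,255,255)),("orange",(5,150,120),(22,255,255))):
    k=cv2.inRange(hsv,np.array(lo),np.array(hi)); n,l,st,ce=cv2.connectedComponentsWithStats(k)
    for i in range(1,n):
        if st[i,4]>30 and 265<ce[i][0]<375 and ce[i][1]<185: print(nm,ce[i].round(1),ray(c,ce[i],0.0045).round(4))
crop(c,255,60,385,195,4,"wCc.png")
E
```

```text
((0.4287298619747162, -0.3128425180912018), (0.13955387473106384, 0.11174692958593369), 85.21239471435547)
blue [363.1  97.9] [ 0.4939 -0.2753  0.0045]
blue [360.6 160. ] [ 0.4872 -0.3597  0.0045]
orange [274.1 130.2] [ 0.3679 -0.3074  0.0045]
```

View pics/wCc.png

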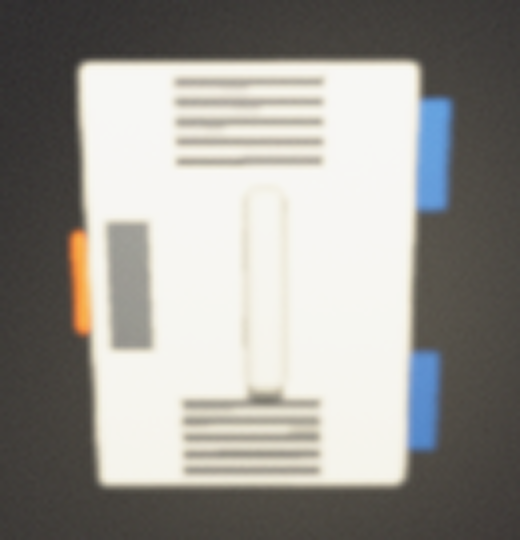

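```bash
python3 -c "
from h import *
to([.4338,-.312,.07],[np.pi,0,1.49])"
python3 -m jog '[[[0.08,0.005,0.1,0,0,0,-1],[0.08,0.005,0.15,0,0,0,-1],[0.077,0.0,0.15,0,0,0,-1],[0,0,0.15,0,0,0,-1],[0,0,0.15,0,0,0,-1],[0,0,0.05,0,0,0,-1],[0,0,0,0,0,0,-1],[0,0,0,0,0,0,-1]]]'
python3 -c "
from h import *
to([.4338,-.312,.0385],[np.pi,0,1.49])"
```

```text
t 7.75 pos [ 0.4258 -0.3711  0.2584] rpy [-3.1411e+00 -8.0000e-04  1.4885e+00] F [0.7 0.4 0.3] gap 0.0881
shift [0.238 0.013 0.754] turn [-0.    -0.001 -0.001]
t: 8.55
tcp_pos: [0.4342, -0.3127, 0.0723]
eef_rot: [3.141, 0.001, 1.49]
contact_force: [-0.1, 0.0, 0.3]
finger_gap: 0.088
t 8.55 pos [ 0.4342 -0.3127  0.0723] rpy [3.1406e+00 6.0000e-04 1.4902e+00] F [-0.1  0.   0.3] gap 0.088
shift [ 0.003 -0.002  0.135] turn [0.001 0.    0.   ]
```

```bash

python3 -m jog '[[[0.003,0,0.08,0,0,0,-1],[0,0,0.052,0,0,0,-1],[0,0,0,0,0,0,1],[0,0,0,0,0,0,1],[0,0,0,0,0,0,1],[0,0,0,0,0,0,1],[0,0,0,0,0,0,1],[0,0,0,0,0,0,1],[0,0,0,0,0,0,1],[0,0,0,0,0,0,1],[0,0,0,0,0,0,1]]]' 40
python3 -c "
from h import *
to([.4338,-.312,.0385],[np.pi,0,1.49])"
```

```text
t: 9.65
tcp_pos: [0.4333, -0.3119, 0.0381]
eef_rot: [-3.141, -0.0, 1.489]
contact_force: [0.5, -0.4, -0.3]
finger_gap: 0.0194
t 9.65 pos [ 0.4333 -0.3119  0.0381] rpy [-3.1415e+00 -1.0000e-04  1.4893e+00] F [ 0.5 -0.4 -0.3] gap 0.0194
shift [-0.     0.002 -0.001] turn [-0. -0. -0.]
```

```bash

python3 -m jog '[[[0,0,0,0,0,0,1],[0,0,0,0,0,0,1],[0,0,0,0,0,0,1],[0,0,0,0,0,0,1]]]' 40
python3 -m jog '[[[0,0,-0.03,0,0,0,1],[0,0,-0.09,0,0,0,1],[0,0,-0.15,0,0,0,1],[0,0,-0.2,0,0,0,1],[0,0,-0.2,0,0,0,1],[0,0,-0.2,0,0,0,1],[0,0,-0.1,0,0,0,1],[0,0,0,0,0,0,1],[0,0,0,0,0,0,1]]]'
python3 - <<'E'
from h import *
to([.56,.082,.30],[np.pi,0,1.683])
E
```

```text
t: 10.05
tcp_pos: [0.4332, -0.3119, 0.0381]
eef_rot: [-3.141, -0.0, 1.489]
contact_force: [-1.0, 0.5, 0.7]
finger_gap: 0.0135
t: 10.95
tcp_pos: [0.433, -0.3117, 0.2804]
eef_rot: [3.141, 0.0, 1.489]
contact_force: [0.0, 0.3, -1.9]
finger_gap: 0.0133
t 10.95 pos [ 0.433  -0.3117  0.2804] rpy [3.1414 0.     1.4893] F [ 0.   0.3 -1.9] gap 0.0133
shift [ 1.611  0.378 -0.078] turn [ 0.     0.    -0.123]
```

```bash
cat >> h.py <<'E'
S=np.array([.5862,.0822,.141]);PHI=.112;G=np.array([-.050,0,.0381])
def tgt(xe,ze,th,dy=0.):
    Rc=Ro.from_euler("z",PHI)*Ro.from_euler("y",th)
    E=S+Ro.from_euler("z",PHI).apply([xe,dy,ze])
    Rt=Rc*Ro.from_euler("z",np.pi/2)*Ro.from_euler("x",np.pi)
    to(E+Rc.apply(G),Rt.as_euler("xyz"));
def where():
    o,q,R=pose();Rc=R*(Ro.from_euler("z",np.pi/2)*Ro.from_euler("x",np.pi)).inv()
    E=q-Rc.apply(G);e=Ro.from_euler("z",-PHI).apply(E-S);r=(Ro.from_euler("z",-PHI)*Rc).as_euler("xyz")
    print("t",round(o["t"],2),"edge mm",(e*1000).round(1),"cover rel rpy",r.round(3),"F",o["contact_force"].round(1),"M",o["wrist_torque"].round(2),"gap",round(o["finger_gap"],4))
E
python3 -m jog '[[[0.1,0.02,0,0,0,-0.02,1],[0.16,0.04,-0.02,0,0,-0.05,1],[0.18,0.04,-0.02,0,0,-0.05,1],[0.18,0.04,-0.02,0,0,0,1],[0.18,0.04,0,0,0,0,1],[0.18,0.04,0,0,0,0,1],[0.18,0.04,0,0,0,0,1],[0.18,0.04,0,0,0,0,1],[0.12,0.02,0,0,0,0,1],[0.05,0,0,0,0,0,1],[0,0,0,0.04,0,0,1],[0,0,0,0.04,0,0,1],[0,0,0,0.041,0,0,1],[0,0,0,0,0,0,1]]]'
python3 -c "
from h import *
where();tgt(.038,.05,.19)"
```

```text
t: 12.35
tcp_pos: [0.4873, 0.0685, 0.2935]
eef_rot: [-2.947, 0.0, 1.677]
contact_force: [-0.6, 0.8, -2.2]
finger_gap: 0.0136
t 12.35 edge mm [-58.1  -2.8 105.5] cover rel rpy [-0.     0.194 -0.006] F [-0.6  0.8 -2.2] M [-0.02 -0.27  0.02] gap 0.0136
t 12.35 pos [0.4873 0.0685 0.2935] rpy [-2.9475e+00  2.0000e-04  1.6773e+00] F [-0.6  0.8 -2.2] gap 0.0136
shift [0.013 0.419 0.145] turn [-0.003 -0.001 -0.003]
```

```bash

python3 -m jog '[[[0.003,0.1,0.03,0,0,-0.003,1],[0.005,0.16,0.06,0,0,0,1],[0.005,0.12,0.055,0,0,0,1],[0,0.04,0,0,0,0,1],[0,0,0,0,0,0,1],[0,0,0,0,0,0,1]]]'
python3 - <<'E'
from h import *
import pickle
where();tgt(.038,.03,.19)
c=vision.camera("wrist");cv2.imwrite("pics/wD.png",c["pixels"][:,:,::-1]);pickle.dump(c,open("D.pkl","wb"))
c=vision.camera("top");crop(c,200,80,360,220,4,"tD.png")
E
```

```text
t: 12.95
tcp_pos: [0.5816, 0.0825, 0.2404]
eef_rot: [-2.951, -0.001, 1.682]
contact_force: [-1.1, 0.3, -2.0]
finger_gap: 0.0137
t 12.95 edge mm [37.4  0.9 52.5] cover rel rpy [ 0.001  0.191 -0.001] F [-1.1  0.3 -2. ] M [ 0.07 -0.23 -0.04] gap 0.0137
t 12.95 pos [0.5816 0.0825 0.2404] rpy [-2.9510e+00 -8.0000e-04  1.6821e+00] F [-1.1  0.3 -2. ] gap 0.0137
shift [-0.003  0.02   0.088] turn [-0.    -0.001 -0.   ]
```

View pics/wD.png

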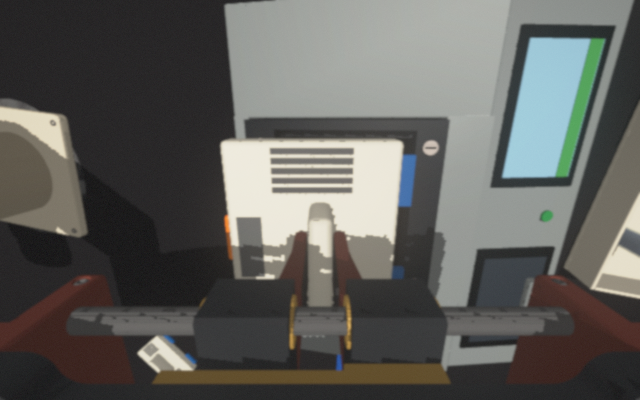

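View pics/tD.png

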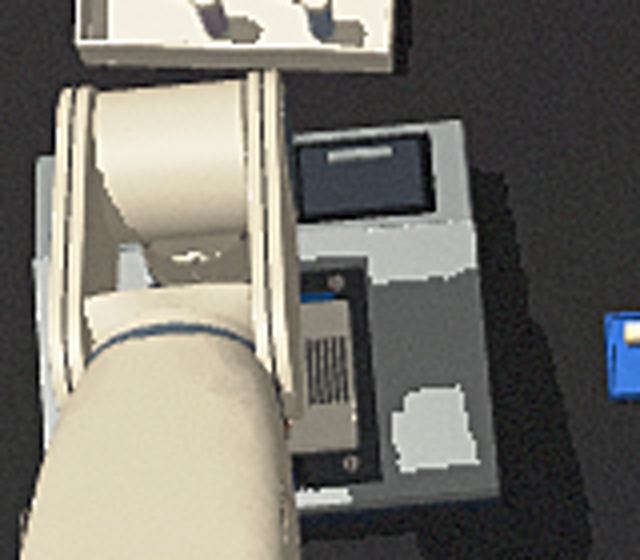

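```bash
python3 - <<'E'
from h import *
import pickle
c=pickle.load(open("D.pkl","rb"))
o,q,R=pose();Rc=R*(Ro.from_euler("z",np.pi/2)*Ro.from_euler("x",np.pi)).inv();E=q-Rc.apply(G)
for p in((0,70,18),(-110,70,18),(-50,32,48),(12,42,4.5)): print(p,proj(c,E+Rc.apply(np.array(p)/1000)).round(1))
z=Ro.from_euler("z",PHI)
for p in((56,72.5,18),(-57.5,72.5,18)): print("open",p,proj(c,S+z.apply(np.array(p)/1000)).round(1))
crop(c,200,90,460,300,3,"wDc.png")
E
```

```text
(0, 70, 18) [403.7 137. ]
(-110, 70, 18) [215.1 137. ]
(-50, 32, 48) [317.8 216.5]
(12, 42, 4.5) [412.  178.5]
open (56, 72.5, 18) [417.8 129.2]
open (-57.5, 72.5, 18) [274.  127.6]
```

View pics/wDc.png

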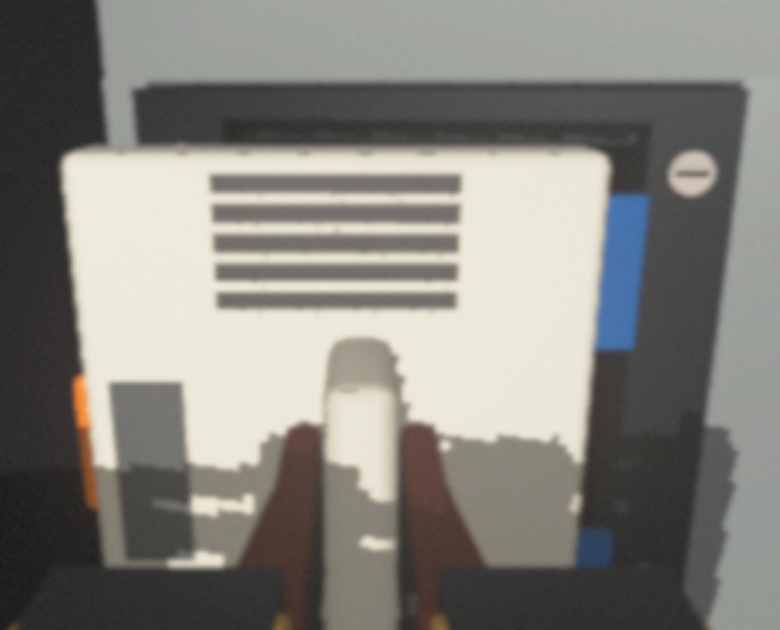

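```bash
python3 - <<'E'
from h import *
import pickle
c=pickle.load(open("D.pkl","rb"))
o,q,R=pose();Rc=R*(Ro.from_euler("z",np.pi/2)*Ro.from_euler("x",np.pi)).inv();E=q-Rc.apply(G)
obj=np.array([(0,70,18),(-110,70,18),(12,59.5,4.5),(12,24.5,4.5),(-117,17.5,5),(-117,-17.5,5),(-43,32,48),(-57,32,48)])/1000
cr=np.array([(608,150),(61,152),(649,194),(635,349),(74,376),(85,508),(398,388),(325,388)])/3.+[199.67,89.67]
for i in range(8):print(obj[i]*1000,cr[i].round(1),proj(c,E+Rc.apply(obj[i])).round(1))
ok,rv,tv=cv2.solvePnP(obj,cr,c["camera_matrix"],None)
Rw=c["R"].T@cv2.Rodrigues(rv)[0];Ew=c["R"].T@(tv[:,0]-c["t"])
print("rel rpy",Ro.from_matrix(Ro.from_euler("z",-PHI).as_matrix()@Rw).as_euler("xyz"),"edge",(Ro.from_euler("z",-PHI).apply(Ew-S)*1000).round(1))
E
```

```text
[ 0. 70. 18.] [402.3 139.7] [403.7 137. ]
[-110.   70.   18.] [220.  140.3] [215.1 137. ]
[12.  59.5  4.5] [416.  154.3] [414.8 151.8]
[12.  24.5  4.5] [411.3 206. ] [409.4 203.6]
[-117.    17.5    5. ] [224.3 215. ] [220.6 213.5]
[-117.   -17.5    5. ] [228. 259.] [225.9 258.7]
[-43.  32.  48.] [332.3 219. ] [331.2 216.5]
[-57.  32.  48.] [308. 219.] [304.4 216.5]
rel rpy [-0.00062729  0.18316239  0.00042871] edge [38.6 -1.1 51. ]
```

```bash
python3 -c "
from h import *
tgt(.0395,.008,.188,dy=.0018)"
```

```text
t 13.05 pos [0.5818 0.0827 0.2411] rpy [-2.9522e+00 -8.0000e-04  1.6822e+00] F [-0.1 -0.3 -1.3] gap 0.0142
shift [0.003 0.041 0.177] turn [-0.001 -0.001 -0.   ]
```

```bash

python3 -m jog '[[[0.003,0.01,0.04,0,0,0,1],[0,0.01,0.045,0,0,0,1],[0,0.01,0.045,0,0,0,1],[0,0.01,0.03,0,0,0,1],[0,0,0.012,0,0,0,1],[0,0,0,0,0,0,1],[0,0,0,0,0,0,1]]]'
python3 -c "
from h import *
where();tgt(.0405,.0037,.188,dy=.0018)"
```

```text
t: 13.75
tcp_pos: [0.5843, 0.0839, 0.1962]
eef_rot: [-2.952, -0.001, 1.682]
contact_force: [-1.1, 0.4, -2.1]
finger_gap: 0.0138
t 13.75 edge mm [40.2  2.   8.4] cover rel rpy [ 0.001  0.19  -0.   ] F [-1.1  0.4 -2.1] M [ 0.04 -0.24 -0.02] gap 0.0138
t 13.75 pos [0.5843 0.0839 0.1962] rpy [-2.9517e+00 -9.0000e-04  1.6823e+00] F [-1.1  0.4 -2.1] gap 0.0138
shift [-0.001  0.004  0.019] turn [-0.001 -0.001 -0.   ]
```

```bash

python3 -m jog '[[[0,0.002,0.009,0,0,0,1],[0,0.002,0.009,0,0,0,1],[0,0,0,0,0,0,1],[0,0,0,0,0,0,1]]]'
python3 - <<'E'
from h import *
import pickle
where();tgt(.0465,.0037,.188,dy=.0018)
c=vision.camera("wrist");crop(c,200,90,460,300,3,"wE.png");pickle.dump(c,open("E.pkl","wb"))
E
```

```text
t: 14.15
tcp_pos: [0.5843, 0.0839, 0.1915]
eef_rot: [-2.952, -0.001, 1.682]
contact_force: [-0.2, 0.7, -2.8]
finger_gap: 0.0135
t 14.15 edge mm [40.2  2.   3.7] cover rel rpy [ 0.001  0.19  -0.   ] F [-0.2  0.7 -2.8] M [ 0.03 -0.18  0.  ] gap 0.0135
t 14.15 pos [0.5843 0.0839 0.1915] rpy [-2.9515e+00 -9.0000e-04  1.6824e+00] F [-0.2  0.7 -2.8] gap 0.0135
shift [-0.001  0.024 -0.004] turn [-0.001 -0.001 -0.   ]
```

View pics/wE.png

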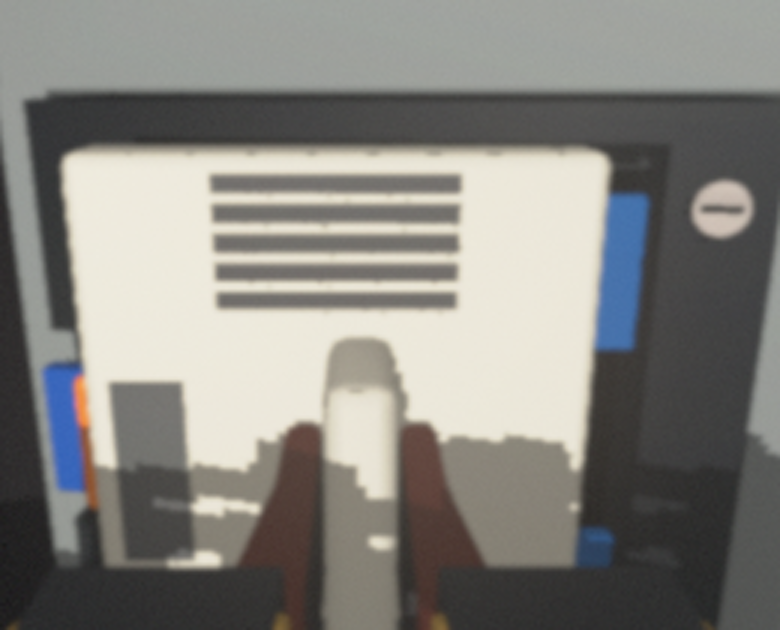

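```bash

python3 -m jog '[[[0,0.008,-0.0015,0,0,0,1],[0,0.008,-0.0015,0,0,0,1],[0,0.008,-0.0015,0,0,0,1],[0,0,0,0,0,0,1]]]'; python3 -c "
from h import *
where()"
python3 -m jog '[[[0,0.004,-0.0008,0,0,0,1],[0,0.004,-0.0008,0,0,0,1],[0,0,0,0,0,0,1]]]'; python3 -c "
from h import *
where()"
```

```text
t: 14.6
tcp_pos: [0.5907, 0.0847, 0.1915]
eef_rot: [-2.952, -0.001, 1.682]
contact_force: [0.0, -0.3, -1.7]
finger_gap: 0.014
t 14.6 edge mm [46.7  2.   3.7] cover rel rpy [ 0.001  0.19  -0.   ] F [ 0.  -0.3 -1.7] M [-0.01 -0.27  0.06] gap 0.014
t: 14.9
tcp_pos: [0.5924, 0.0849, 0.1915]
eef_rot: [-2.952, -0.001, 1.682]
contact_force: [-0.0, -1.4, -1.9]
finger_gap: 0.0136
t 14.9 edge mm [48.4  2.   3.6] cover rel rpy [ 0.001  0.19  -0.   ] F [-0.  -1.4 -1.9] M [ 0.   -0.23  0.  ] gap 0.0136
```

```bash

python3 -m jog '[[[0,0.006,-0.0012,0,0,0,1],[0,0.006,-0.0012,0,0,0,1],[0,0,0,0,0,0,1]]]'; python3 -c "
from h import *
where()"
python3 -m jog '[[[0,0.004,-0.0008,0,0,0,1],[0,0,0,0,0,0,1]]]'; python3 -c "
from h import *
where()"
```

```text
t: 15.2
tcp_pos: [0.5956, 0.0852, 0.1915]
eef_rot: [-2.952, -0.001, 1.682]
contact_force: [0.4, -0.3, -1.8]
finger_gap: 0.0138
t 15.2 edge mm [51.5  2.   3.7] cover rel rpy [ 0.001  0.19  -0.   ] F [ 0.4 -0.3 -1.8] M [-0.02 -0.2   0.06] gap 0.0138
t: 15.4
tcp_pos: [0.5959, 0.0852, 0.1915]
eef_rot: [-2.95, -0.001, 1.683]
contact_force: [-2.8, -1.2, -0.3]
finger_gap: 0.0136
t 15.4 edge mm [51.8  1.9  3.6] cover rel rpy [ 0.001  0.191 -0.   ] F [-2.8 -1.2 -0.3] M [-0.12  0.27  0.12] gap 0.0136
```

```bash
python3 -c "
from h import *
tgt(.0518,.003,.15,dy=.0019);tgt(.0523,.0028,.11,dy=.0019)"
```

```text
t 15.4 pos [0.5959 0.0852 0.1915] rpy [-2.9501e+00 -8.0000e-04  1.6826e+00] F [-2.8 -1.2 -0.3] gap 0.0136
shift [ 0.    -0.006  0.011] turn [-0.026 -0.001 -0.   ]
t 15.4 pos [0.5959 0.0852 0.1915] rpy [-2.9501e+00 -8.0000e-04  1.6826e+00] F [-2.8 -1.2 -0.3] gap 0.0136
shift [ 0.    -0.009  0.019] turn [-0.052 -0.001 -0.   ]
```

```bash

python3 -m jog '[[[0,-0.003,0.005,-0.013,0,0,1],[0,-0.003,0.005,-0.013,0,0,1],[0,0,0,0,0,0,1]]]'; python3 -c "
from h import *
where()"
python3 -m jog '[[[0,-0.002,0.004,-0.013,0,0,1],[0,-0.001,0.004,-0.013,0,0,1],[0,0,0,0,0,0,1]]]'; python3 -c "
from h import *
where()"
```

```text
t: 15.7
tcp_pos: [0.5942, 0.0851, 0.1893]
eef_rot: [-2.994, -0.001, 1.682]
contact_force: [0.2, -0.4, -1.4]
finger_gap: 0.0137
t 15.7 edge mm [52.1  2.   3.3] cover rel rpy [ 0.001  0.148 -0.   ] F [ 0.2 -0.4 -1.4] M [ 0.01 -0.2   0.02] gap 0.0137
t: 16.0
tcp_pos: [0.5932, 0.085, 0.1875]
eef_rot: [-3.034, -0.001, 1.682]
contact_force: [-1.1, -0.4, -1.9]
finger_gap: 0.014
t 16.0 edge mm [52.9  2.   3.2] cover rel rpy [ 0.001  0.107 -0.   ] F [-1.1 -0.4 -1.9] M [-0.12  0.1   0.07] gap 0.014
```

```bash

python3 -m jog '[[[0,-0.001,0.004,-0.007,0,0,1],[0,0,0.004,-0.004,0,0,1],[0,0,0,0,0,0,1]]]'; python3 -c "
from h import *
where();tgt(.053,.0012,.085,dy=.002)"
```

```text
t: 16.3
tcp_pos: [0.5928, 0.0849, 0.1854]
eef_rot: [-3.05, -0.001, 1.682]
contact_force: [-2.7, -0.1, -0.5]
finger_gap: 0.0138
t 16.3 edge mm [53.1  2.   1.9] cover rel rpy [ 0.001  0.091 -0.   ] F [-2.7 -0.1 -0.5] M [-0.08  0.46  0.11] gap 0.0138
t 16.3 pos [0.5928 0.0849 0.1854] rpy [-3.0503e+00 -9.0000e-04  1.6823e+00] F [-2.7 -0.1 -0.5] gap 0.0138
shift [ 0.    -0.001  0.004] turn [-0.004 -0.001 -0.   ]
```

```bash

python3 -m jog '[[[0,-0.002,0.002,0,0,0,1],[0,0,0,0,0,0,1],[0,0,0,0,0,0,-0.2],[0,0,0,0,0,0,-0.2],[0,0,0,0,0,0,-0.2],[0,0,0,0,0,0,-0.2],[0,0,0,0,0,0,-0.2],[0,0,0,0,0,0,-0.2]]]'; python3 -c "
from h import *
where()
c=vision.camera('wrist');crop(c,150,60,460,300,2.5,'wF.png')"
```

```text
t: 17.1
tcp_pos: [0.5926, 0.0849, 0.1851]
eef_rot: [-3.051, -0.001, 1.682]
contact_force: [-0.6, -0.4, -0.2]
finger_gap: 0.0523
t 17.1 edge mm [53.   2.   1.6] cover rel rpy [ 0.001  0.091 -0.   ] F [-0.6 -0.4 -0.2] M [-0.03 -0.13 -0.01] gap 0.0523
```

View pics/wF.png

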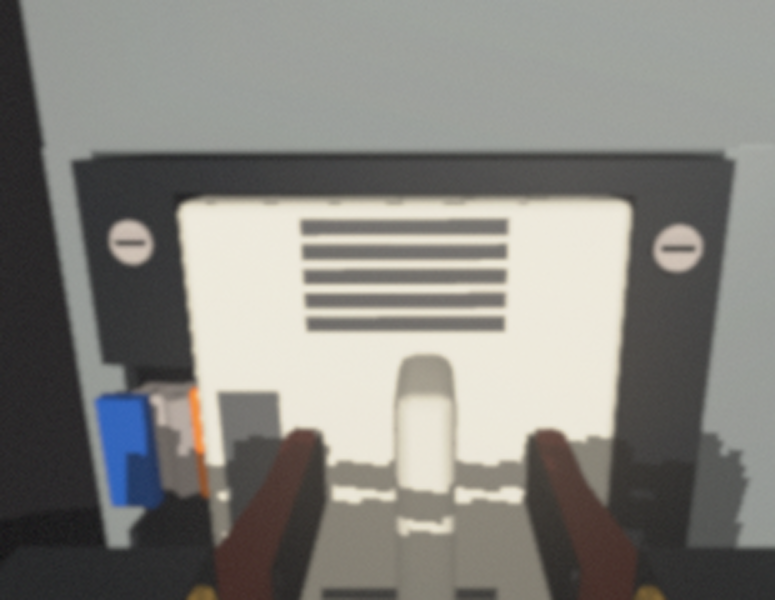

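```bash
cat >> h.py <<'E'
def ptgt(x,y,h):
    to(S+Ro.from_euler("z",PHI).apply([x,y,h+.017]),[np.pi,0,np.pi/2+PHI])
E
python3 -m jog '[[[0,0,-0.08,0,0,0,-0.2],[0,0,-0.12,0,0,0,-0.2],[0,0,-0.12,-0.02,0,0,1],[0,0,0,-0.02,0,0,1],[0,0,0,-0.018,0,0,1],[0,0,0,0,0,0,1]]]'; python3 - <<'E'
from h import *
ptgt(-.040,.001,.045)
c=vision.camera('wrist');crop(c,150,60,460,300,2.5,'wG.png')
E
```

```text
t: 17.75
tcp_pos: [0.5992, 0.0856, 0.2651]
eef_rot: [3.141, -0.001, 1.682]
contact_force: [-0.6, 0.5, -0.3]
finger_gap: 0.024
t 17.75 pos [0.5992 0.0856 0.2651] rpy [ 3.1410e+00 -1.0000e-03  1.6824e+00] F [-0.6  0.5 -0.3] gap 0.024
shift [-0.004 -0.213  0.248] turn [ 0.    -0.001 -0.   ]
```

View pics/wG.png

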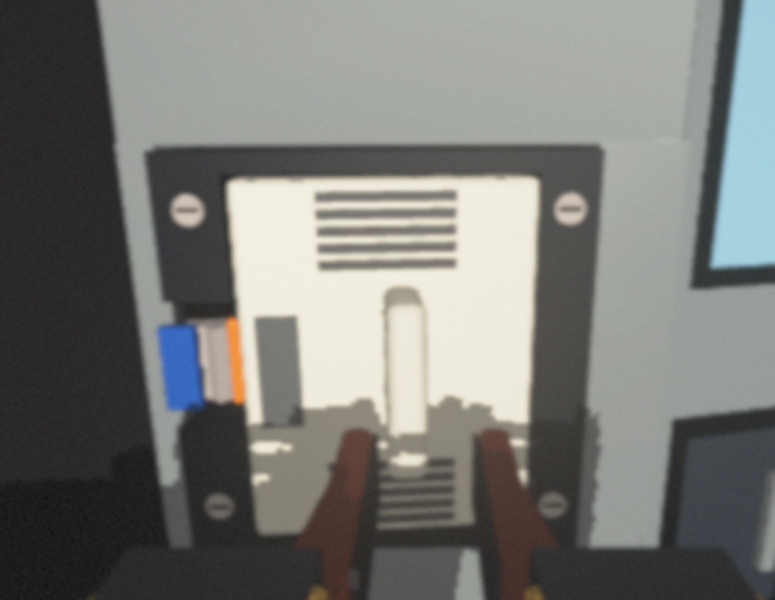

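```bash

python3 -m jog '[[[-0.004,-0.1,0,0,0,0,1],[0,-0.113,0,0,0,0,1],[0,0,0.06,0,0,0,1],[0,0,0.09,0,0,0,1],[0,0,0.07,0,0,0,1],[0,0,0.028,0,0,0,1],[0,0,0,0,0,0,1],[0,0,0,0,0,0,1]]]'; python3 - <<'E'
from h import *
ptgt(-.040,.001,.030)
E
```

```text
t: 18.6
tcp_pos: [0.5474, 0.0788, 0.2032]
eef_rot: [3.141, -0.001, 1.682]
contact_force: [1.3, 0.6, -0.0]
finger_gap: 0.0005
t 18.6 pos [0.5474 0.0788 0.2032] rpy [ 3.1413e+00 -9.0000e-04  1.6823e+00] F [ 1.3  0.6 -0. ] gap 0.0005
shift [ 0.    -0.004  0.061] turn [ 0.    -0.001 -0.   ]
```

Now descending gently: 1 mm steps near contact.

```bash

python3 -m jog '[[[0,-0.004,0.02,0,0,0,1],[0,0,0.02,0,0,0,1],[0,0,0.012,0,0,0,1],[0,0,0,0,0,0,1]]]'
python3 -m jog '[[[0,0,0.004,0,0,0,1],[0,0,0.004,0,0,0,1],[0,0,0,0,0,0,1]]]'
python3 -m jog '[[[0,0,0.004,0,0,0,1],[0,0,0,0,0,0,1]]]'
python3 -m jog '[[[0,0,0.004,0,0,0,1],[0,0,0,0,0,0,1]]]'
```

```text
t: 19.0
tcp_pos: [0.5456, 0.0786, 0.1893]
eef_rot: [-3.141, -0.001, 1.682]
contact_force: [-0.3, 0.3, 0.1]
finger_gap: 0.0008
t: 19.3
tcp_pos: [0.5459, 0.0786, 0.1877]
eef_rot: [3.142, -0.001, 1.682]
contact_force: [-0.2, -0.3, -0.2]
finger_gap: -0.0
t: 19.5
tcp_pos: [0.5459, 0.0786, 0.1867]
eef_rot: [-3.142, -0.001, 1.682]
contact_force: [-0.7, -0.7, -0.6]
finger_gap: 0.0005
t: 19.7
tcp_pos: [0.5459, 0.0786, 0.1856]
eef_rot: [-3.141, -0.001, 1.682]
contact_force: [-0.0, 0.0, 1.4]
finger_gap: 0.0004
```

```bash

python3 -m jog '[[[0,0,0.004,0,0,0,1],[0,0,0,0,0,0,1]]]'
python3 -m jog '[[[0,0,0.003,0,0,0,1],[0,0,0,0,0,0,1]]]'
python3 -m jog '[[[0,0,0.002,0,0,0,1],[0,0,0,0,0,0,1]]]'
```

```text
t: 19.9
tcp_pos: [0.5459, 0.0786, 0.185]
eef_rot: [3.142, -0.001, 1.682]
contact_force: [-2.3, -0.4, 4.0]
finger_gap: 0.0003
t: 20.1
tcp_pos: [0.5459, 0.0786, 0.1844]
eef_rot: [3.142, -0.001, 1.682]
contact_force: [-2.4, -0.2, 5.3]
finger_gap: 0.0002
t: 20.3
tcp_pos: [0.5459, 0.0786, 0.1841]
eef_rot: [3.141, -0.001, 1.682]
contact_force: [-2.6, -0.5, 7.9]
finger_gap: 0.0001
```

```bash

python3 -m jog '[[[0,0,0.003,0,0,0,1],[0,0,0,0,0,0,1]]]'
python3 -m jog '[[[0,0,0.003,0,0,0,1],[0,0,0,0,0,0,1]]]'
python3 -m jog '[[[0,0,0.002,0,0,0,1],[0,0,0,0,0,0,1]]]'
```

```text
t: 20.5
tcp_pos: [0.5459, 0.0786, 0.1835]
eef_rot: [3.142, -0.001, 1.682]
contact_force: [-3.9, 0.3, 8.3]
finger_gap: 0.0007
t: 20.7
tcp_pos: [0.5458, 0.0786, 0.1829]
eef_rot: [-3.142, -0.001, 1.682]
contact_force: [-4.3, -0.2, 11.0]
finger_gap: 0.0005
t: 20.9
tcp_pos: [0.5458, 0.0786, 0.1823]
eef_rot: [-3.142, -0.001, 1.682]
contact_force: [-3.8, -1.1, 10.0]
finger_gap: 0.0005
```

```bash

python3 -m jog '[[[0,0,0.002,0,0,0,1],[0,0,0,0,0,0,1]]]'
python3 -m jog '[[[0,0,0.003,0,0,0,1],[0,0,0,0,0,0,1]]]'
python3 -m jog '[[[0,0,0.003,0,0,0,1],[0,0,0,0,0,0,1]]]'
```

```text
t: 21.1
tcp_pos: [0.5458, 0.0786, 0.1811]
eef_rot: [3.141, -0.001, 1.682]
contact_force: [-0.2, -0.1, 0.5]
finger_gap: 0.0006
t: 21.3
tcp_pos: [0.5459, 0.0786, 0.1799]
eef_rot: [-3.141, -0.001, 1.682]
contact_force: [-0.0, -0.5, -0.3]
finger_gap: -0.0
t: 21.5
tcp_pos: [0.5459, 0.0786, 0.1792]
eef_rot: [-3.141, -0.001, 1.682]
contact_force: [-0.3, -0.1, -0.7]
finger_gap: 0.0006
```

```bash

python3 -m jog '[[[0,0,0.004,0,0,0,1],[0,0,0.004,0,0,0,1],[0,0,0,0,0,0,1]]]'
python3 -m jog '[[[0,0,0.004,0,0,0,1],[0,0,0,0,0,0,1]]]'
python3 -m jog '[[[0,0,0.003,0,0,0,1],[0,0,0,0,0,0,1]]]'
```

```text
t: 21.8
tcp_pos: [0.5458, 0.0786, 0.1773]
eef_rot: [-3.141, -0.001, 1.682]
contact_force: [-0.0, 0.4, -0.2]
finger_gap: 0.0003
t: 22.0
tcp_pos: [0.5458, 0.0787, 0.1763]
eef_rot: [-3.141, -0.001, 1.682]
contact_force: [-0.5, -0.2, 0.7]
finger_gap: 0.0005
t: 22.2
tcp_pos: [0.546, 0.0787, 0.1761]
eef_rot: [3.141, -0.001, 1.682]
contact_force: [-1.9, -0.3, 3.7]
finger_gap: 0.0009
```

Contact at z = 0.176, matching a flush cover. I'll back off and check by eye.

```bash

python3 -m jog '[[[0,0,-0.02,0,0,0,1],[0,0,-0.06,0,0,0,1],[0,0,-0.15,0,0,0,1],[0,0,-0.15,0,0,0,1],[0,0,0,0,0,0,1],[0,0,0,0,0,0,1]]]'; python3 - <<'E'
from h import *
c=vision.camera('wrist');crop(c,230,20,500,260,2.8,'wH.png')
for p in((-55,70,18),(55,70,18),(-55,-70,18),(-62,17.5,5),(-2,32,48)):
    q=proj(c,S+Ro.from_euler("z",PHI).apply(np.array(p)/1000));print(p,((q-[230,20])*2.8).round(0))
c=vision.camera('top');crop(c,60,80,460,280,2,'tH.png')
E
```

```text
t: 22.8
tcp_pos: [0.5463, 0.0786, 0.2717]
eef_rot: [3.139, -0.001, 1.682]
contact_force: [-0.1, 0.5, 0.4]
finger_gap: 0.0003
(-55, 70, 18) [200. 306.]
(55, 70, 18) [540. 306.]
(-55, -70, 18) [208. 687.]
(-62, 17.5, 5) [186. 454.]
(-2, 32, 48) [373. 441.]
```

View pics/wH.png

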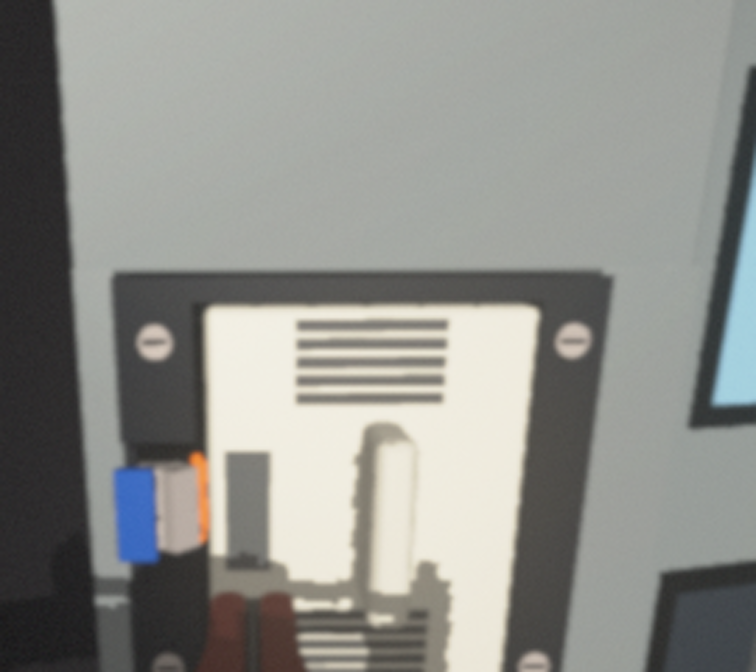

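View pics/tH.png

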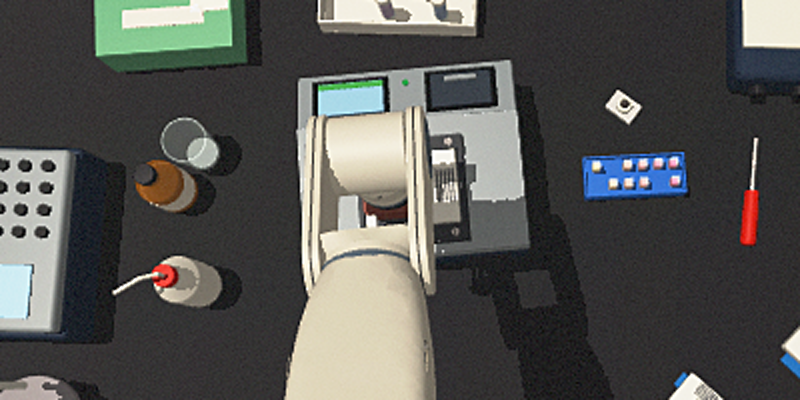

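```bash
python3 -c "
from cell import order,observe
print(observe()['contact_force']);print(order.job_done())"
```

```text
[-0.28610594  0.68356296 -0.2733969 ]
the job is handed in; nothing more can be done
None
```

I put the middle-sized cover (measured 140 x 110 mm) back on the lamp bay and handed the job in at about 23 s of the 67 s allowed. It looks closed and level, with the catch snapped over the lug. No verdict was reported.

**What I did**
- I touched the collar's top with closed fingertips, at up to about 16 N. It stands at z = 0.159 m, so the ledges are about 3 mm above mid height.
- I gripped the cover by its rib and slid the tongues under the lip at a 0.19 rad slant until the plate met the lip. I then eased the lug edge down to the catch and let go.
- I pressed the thumb pad down in steps of 1 mm or less. The force reached about 11 N, then fell to almost nothing at the snap. A last light touch to confirm the seat read 3.7 N.

**Last checks**
- **Seating:** the pad ended at the same height as the collar's top. The corners visible in the wrist picture are within about 2 to 3 px of the positions computed for a closed, level cover.
- **Catch:** the nose appears to lie over the lug in the picture. I could not read the catch's position directly.
- **Surroundings:** the rack, old lamp, screwdriver and bottles look undisturbed in the top view. Only the cover was set down over the lamp, and no unexpected force appeared while placing it.
- **Disagreements:** the camera put the held cover 1 to 2 mm from where the robot's own pose said it was. I corrected for that sideways. The top and wrist cameras also differed by about 3 mm in y, so I used the wrist camera for both the cover and the bay.

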